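# Load a carving easel and lay its keeper bar across

### The job

Load the sloping carving easel: set the arch-shaped wooden blank flat on its board, midway between the two side rails, with its straight end down against the ledge. Then lay the long wooden keeper bar across the two rails above the blank, seated flat in both notches and sticking out evenly at both sides. Set both down gently, without dropping them, and leave the other things on the bench where they are.

Things in the scene. Friction and masses are not known exactly. Their poses are not given: they have to be found in the camera images.
- easel: Wooden carving easel fixed on the bench, its slope facing away from the robot. Footprint 200 (x) by 250 (y) mm, flat base 14 mm thick. Origin: centre of its underside on the bench; z up, x level and roughly towards the robot (the way the board climbs), y along the board's width. It carries the board.
- board: The easel's sloping board, 200 mm up the slope, 250 mm wide, 18 mm thick, tilted 30 degrees. Origin: centre of its upper face, 80 mm above the bench; x points up the slope (its high end is nearest the robot), y across it (level), z out of the face (30 degrees from vertical, leaning away from the robot). Along each side edge runs a rail, 25 mm wide (y 100 to 125 mm either side), 30 mm high.
- ledge_mid (a point): The ledge runs between the rails at the board's low end, 14 mm high, 12 mm wide (board x -92 to -80 mm). This point: on the board's face at the middle of the ledge's upslope side (board x -80, y 0, z 0 mm).
- notch_mid (a point): Each rail has two cheeks (16 mm along x, 16 mm above the rail, the upper 8 mm rounded) 43 mm apart: an open notch. This point: midway between the two notches, level with their floors, which are 30 mm out of the board's face (board x -20, y 0, z 30 mm). Axes as the board's.
- blank: Arch-shaped flat blank of light wood, 98 long (x) by 56 wide (y) by 22 mm thick (z), about 90 g: a straight end at -x, a half-round end (radius 28 mm) at +x. It lies flat on the bench, its round end pointing roughly towards the robot. Origin: middle of its length and width, on its underside.
- blank_end (a point): Middle of the blank's straight end, on its underside (49 mm from the blank's origin).
- bar: Keeper bar, plain wooden bar, 280 long (x) by 36 wide (y) by 28 mm thick (z), about 190 g, lying flat on the bench. It lies in the notches with its 36 mm width along the slope, its underside then 30 mm out of the board's face, 8 mm above the blank; either way round. Origin: middle of length and width, on its underside.
- bar_mid (a point): The bar's centre, 14 mm above its underside.
- flask: Bystander: upright blue drinking flask, 68 mm diameter, 170 mm high; origin at the centre of its foot.
- mallet: Bystander: wooden mallet lying on the bench, head 60 x 110 x 60 mm, handle 160 mm long towards its -x; origin under the head's centre.
- offcut: Bystander: small round wooden offcut, 36 mm diameter, 25 mm high; origin at the centre of its underside.
- glue: Bystander: white glue bottle standing upright, 48 mm diameter, 120 mm high; origin at the centre of its foot.
Not all that is in view belongs to the job. Several things have the shape of the blank; the one meant has the colours described above.

How it is judged:
On the way, in this order (a step that is already met when the one before it is completed fails the run):
1. the blank lies flat on the board, midway between the rails, straight end against the ledge, let go (x of blank_end in the frame of board between -0.084 and -0.074 m and y of blank_end in the frame of board between -0.012 and 0.012 m and y of blank in the frame of board between -0.012 and 0.012 m and z of blank in the frame of board between -0.003 and 0.004 m and angle between the z axis of blank and the z axis of board, either way round below 0.07 rad and contact force between the fingers and blank below 0.3 N), for 0.2 s.
2. the bar lies seated in both notches, let go, over the blank still in place (x of bar_mid in the frame of board between -0.025 and -0.015 m and y of bar_mid in the frame of board between -0.012 and 0.012 m and z of bar_mid in the frame of board between 0.041 and 0.0465 m and angle between the x axis of bar and the y axis of board, either way round below 0.07 rad and angle between the z axis of each of bar, blank and the z axis of board, either way round below 0.07 rad and x of blank_end in the frame of board between -0.084 and -0.074 m and y of blank_end in the frame of board between -0.012 and 0.012 m and y of blank in the frame of board between -0.012 and 0.012 m and z of blank in the frame of board between -0.003 and 0.004 m and contact force between the fingers and bar below 0.3 N), for 0.2 s.
At the end, for the whole second after the job is handed in: Blank flat on the board (4 deg), straight end within 6 mm of the ledge, within 12 mm of midway between the rails; bar flat and square (4 deg) in both notches, fully down within 2.5 mm, its middle within 12 mm of midway; both released and at rest (all of step 2 and linear speed of each of blank, bar below 0.02 m/s and contact force between the fingers and blank below 0.3 N); the robot touches nothing.
It fails at once if a bystander is pushed more than 20 mm or tipped (distance of any of flask, mallet, offcut, glue from where it was at the start of the episode above 0.02 m or angle between any of flask, mallet, offcut, glue's own z axis and vertical above 0.35 rad).
It fails at once if the blank is dropped or forced onto the easel (over 60 N) (contact force between blank and board above 60 N).
It fails at once if the bar is dropped or forced onto the easel (over 60 N) (contact force between bar and board above 60 N).
It also fails if it takes over 59 s, if anything falls off the work surface, if the arm or the gripper's body presses on something with over 40 N, if the wrist force passes 120 N, or if a joint passes its speed limit or range.

### The arm

A 6-joint arm with a two-finger parallel gripper is mounted at the origin on the work surface. World frame = base frame: x ahead of the robot, y to its left, z up, the work surface at z = 0. Lengths are in m, angles in rad, forces in N, time in s.
With the tool pointing down it reaches from about 0.275 to 0.775 m from the base axis. Payload 14.6 kg.
Tool frame: the origin (TCP) lies at the very end of the fingers, on their centre line; the grasp point (between the pads) lies 19 mm behind it; z points along the fingers, y is the line along which they close (so a half turn about z gives the same grasp; the last joint's range is limited). The gripper opens to 85 mm and grips with 20 to 120 N. Pads are 22 mm wide; open, the fingers measure 114 mm over their backs; the gripper's body (76 mm by 85 mm) begins 54 mm behind the grasp point. The pads swing forward as they close: fully open they stand 13 mm farther back than shut.
Start: joints at [1.071, 0.263, -0.048, 1.259, 0, 1.415], TCP at [0.177, 0.494, 0.231] pointing down, gripper open.
Joint ranges: [-2.65, 2.65], [-0.89, 1.7], [-1.18, 1.37], [-2.13, 2.11], [-1.35, 1.29], [-3.14, 3.14]. Speed limits (rad/s): [1.89, 1.89, 2.57, 2.79, 3.14, 3.14].

### API

Orientations are given as a rotation vector (axis times angle).
In Python, from bench import r gives the robot as it stands. Calls block until the motion is done:
- r.reach(position, orientation): joint-space move of the TCP to a pose.
- r.move_l(position, ori=None, v=0.15, force_limit=None): straight line of the TCP; ori=None keeps the orientation; v is the mean speed in m/s. With force_limit (N) it stops when the force on the tool has changed by that much, and returns True; else False.
- r.move_j(angles): joint-space move.
- r.gripper_to(opening, newtons=None): opening from 0.0 (shut) to 1.0 (fully open); newtons is the grip in N (None keeps the last); returns when the fingers have stopped.
- r.wait(seconds).
- r.ik(position, orientation): joint angles nearest the present ones, or None.
- r.snapshot(name): name is "scene" or "top"; returns a dict with "color" (420x560x3 uint8, red, green, blue), "z_map" (420x560 float32, m along the optical axis (not along the pixel's ray), 0 where there is no reading), "fx", "fy", "cx", "cy" (pixels), "origin" and "attitude" of the camera in the world. Camera axes: x right, y down, z forward; pixel columns grow to the right and rows downward; lengths in m; the calibration is good to about 2 mm. A picture is of the moment at which its call begins.
A pose or a line that the arm cannot do raises r.PlanningError and nothing moves.
- r.sign_off(): hands the job in; it is judged then, once.
Trained networks look in a picture, given as the dict that the camera call returned (one of the last four; its "shot" number tells which), for a name from the list of things; names that differ only in an ending like _2 or _b are one class to them, and where a whole thing is asked for, a point or a joint stands for the part that bears it (a point fixed in the world has none). Each returns a list of dicts, best first, with "confidence" (0 to 1); they miss things now and then, are a little off and sometimes report something else, mostly with a low value. They report only what shows in the picture. A call takes as long as a camera call. They do not tell look-alikes from the thing itself.
- r.masks_of(picture, name): "pixels" (420x560 bool, what is visible of it) and "rect" ([left, top, width, height] in pixels, round what is visible of it).
Readings, each from a call of its own:
- r.current_time_s(): time.
- r.current_joints(): joint angles.
- r.current_dq(): joint speeds.
- r.current_tau(): joint torques, N m.
- r.current_eef_pos(): TCP position.
- r.current_tcp_rot(): TCP orientation.
- r.current_ft_force(): force on the tool from outside, world axes, zero at the start.
- r.current_torque(): the same for the moment, N m.
- r.current_gripper_width(): opening from 0.0 (shut) to 1.0 (fully open).
- r.current_finger_force(): force on a finger pad.
Only numpy, scipy, OpenCV 4.12 (cv2) and the standard library are available. Lean on these libraries where they do the work, as an engineer would, in place of code of your own. Each camera call takes 0.05 s, during which the arm holds its last target. There are 200 camera calls.

## Working session

There is one attempt and no reset: what is moved stays moved. The work goes in short steps, each a Python script; the robot and the scene stay as the last script left them, time stands still between calls to the robot, and variables do not carry over. Pictures are saved under pics/ and viewed, at most 10 in all, crops included, and the job is handed in when it is done.

```bash
ls; mkdir -p pics
cat > h.py <<'E'
import numpy as np, cv2
from scipy.spatial.transform import Rotation as R
from bench import r
def att(s):
    a=np.array(s["attitude"],float)
    return R.from_rotvec(a).as_matrix() if a.shape==(3,) else (a if a.shape==(3,3) else R.from_quat(a).as_matrix())
def cloud(s):
    z=s["z_map"]; v,u=np.indices(z.shape)
    p=np.stack([(u-s["cx"])/s["fx"]*z,(v-s["cy"])/s["fy"]*z,z],-1)
    p=p@att(s).T+np.array(s["origin"]); p[z<=0]=np.nan
    return p
E
python3 - <<'E'
from h import *
import pickle
for n in ("top","scene"):
    s=r.snapshot(n); cv2.imwrite(f"pics/{n}0.png",s["color"][...,::-1]); P=cloud(s)
    print(n,s["origin"],s["attitude"],s["fx"])
    for k in ("blank","bar","easel","board","flask","mallet","offcut","glue"):
        for m in r.masks_of(s,k):
            q=P[m["pixels"]]; q=q[~np.isnan(q[:,0])]
            print(k,round(m["confidence"],2),m["rect"],len(q),np.round(np.median(q,0),3) if len(q) else None, s["color"][m["pixels"]].mean(0).round())
    pickle.dump((s,),open(f"{n}0.pkl","wb"))
print(r.current_time_s(), r.current_tcp_rot())
E
```

```text
pics
top [ 0.40786785 -0.00549546  1.72997163] [-2.19788917  2.13775849 -0.09508407] 545.538004305538
blank 0.62 [383.9, 240.7, 21.3, 32.0] 572 [ 0.458 -0.335  0.02 ] [154. 125.  85.]
blank 0.61 [324.3, 276.0, 27.8, 30.5] 498 [ 0.351 -0.168  0.021] [ 98.  51. 130.]
blank 0.57 [346.4, 216.3, 31.3, 22.7] 556 [ 0.543 -0.227  0.021] [101.  57. 130.]
blank 0.56 [385.2, 289.3, 25.5, 28.7] 580 [ 0.318 -0.357  0.02 ] [ 36.  75. 153.]
bar 0.93 [169.5, 206.7, 17.1, 86.1] 1147 [0.452 0.335 0.026] [123.  83.  51.]
bar 0.71 [426.0, 209.6, 28.5, 22.8] 535 [ 0.567 -0.455  0.115] [ 53.  74. 103.]
easel 0.62 [246.5, 193.2, 82.2, 67.9] 5286 [0.532 0.003 0.089] [124.  94.  60.]
board 0.68 [246.8, 194.5, 83.0, 65.0] 4918 [0.531 0.003 0.091] [124.  94.  59.]
flask 0.91 [423.4, 208.1, 30.1, 24.7] 554 [ 0.565 -0.456  0.114] [ 54.  74. 103.]
mallet 0.78 [71.5, 180.5, 76.7, 35.5] 1189 [0.616 0.488 0.054] [117.  84.  54.]
offcut 0.44 [263.2, 146.0, 10.3, 12.4] 107 [0.777 0.059 0.024] [155. 128.  90.]
glue 0.75 [349.0, 161.6, 23.6, 19.7] 249 [ 0.717 -0.226  0.079] [120. 119. 119.]
glue 0.5 [72.1, 178.5, 74.1, 
[... 557 characters left out ...]
.95 [211.0, 167.0, 126.1, 121.8] 8944 [ 0.555 -0.008  0.074] [117.  89.  58.]
flask 0.88 [70.8, 277.4, 47.2, 77.1] 2159 [ 0.593 -0.469  0.095] [53. 63. 79.]
flask 0.71 [210.8, 167.0, 123.1, 110.4] 7405 [ 0.546 -0.     0.086] [119.  91.  60.]
mallet 0.91 [399.7, 164.8, 71.0, 41.6] 1374 [0.624 0.471 0.041] [93. 70. 48.]
offcut 0.72 [128.7, 253.2, 26.5, 43.2] 802 [ 0.468 -0.337  0.021] [138. 111.  77.]
offcut 0.68 [215.3, 166.9, 120.1, 112.4] 7372 [ 0.547 -0.001  0.085] [119.  91.  60.]
offcut 0.47 [344.8, 275.3, 14.9, 21.2] 249 [0.782 0.057 0.023] [126. 104.  74.]
glue 0.78 [216.5, 295.7, 27.4, 43.5] 893 [ 0.738 -0.237  0.071] [97. 95. 91.]
0.9 [ 5.38866006e-01  3.09502033e+00 -3.57770413e-05]
```

Run:
```python
import cv2
a=cv2.imread("pics/top0.png")[130:330,50:470]; a=cv2.resize(a,(800,381),interpolation=cv2.INTER_CUBIC)
cv2.imwrite("pics/top0c.png",a)
```

```text
(no output)
```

View pics/top0c.png

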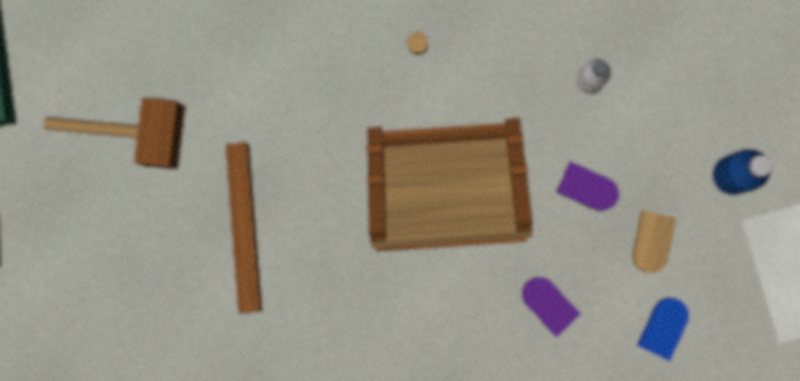

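View pics/scene0.png

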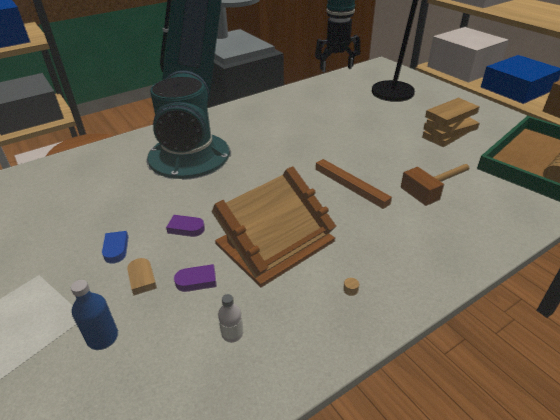

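The top view shows the light-wood blank at about (394, 256), its round end towards the robot. The purple and blue pieces are look-alikes. The bar is at (178, 250), lying roughly along world x, and the easel is at (287, 227) with its high end nearest the robot. The scene view agrees (blank at (141, 275)). Next I fit the exact poses to the point clouds.

```bash
cat > fit.py <<'E'
from h import *
from scipy.optimize import least_squares
def box(p,lo,hi):
    lo,hi=np.array(lo)/1e3,np.array(hi)/1e3
    q=np.abs(p-(lo+hi)/2)-(hi-lo)/2
    return np.linalg.norm(np.maximum(q,0),axis=1)+np.minimum(q.max(1),0)
def board_sdf(p):
    B=[box(p,(-100,-125,-18),(100,125,0)),box(p,(-92,-100,0),(-80,100,14))]
    for s in (1,-1):
        y=sorted((s*100,s*125))
        B.append(box(p,(-100,y[0],-18),(100,y[1],30)))
        for c in (-49.5,9.5): B.append(box(p,(c-8,y[0],20),(c+8,y[1],44)))
    return np.min(B,0)
def bar_sdf(p): return box(p,(-140,-18,0),(140,18,28))
def blank_sdf(p):
    d=np.hypot(p[:,0]-.021,p[:,1])-.028
    e=np.abs(p[:,2]-.011)-.011
    cyl=np.hypot(np.maximum(d,0),np.maximum(e,0))+np.minimum(np.maximum(d,e),0)
    return np.minimum(cyl,box(p,(-49,-28,0),(21,28,22)))
def rot(yaw,tilt): return R.from_euler("z",yaw)*R.from_euler("y",-tilt)  # tilt raises local x
def fit(pts,sdf,x0,z0,tilt=0):
    f=lambda q: sdf(rot(q[2],tilt).inv().apply(pts-np.array([q[0],q[1],z0+q[3]])))
    s=least_squares(f,list(x0)+[0],loss="soft_l1",f_scale=.002,x_scale=[.01,.01,.1,.01])
    return s.x,np.sqrt(np.median(s.fun**2)) if 0 else np.median(np.abs(f(s.x)))
E
cat > est.py <<'E'
from fit import *
import pickle
S={n:pickle.load(open(f"{n}0.pkl","rb"))[0] for n in ("top","scene")}
def sel(c,rx,ry,zmin):
    out={}
    for n,s in S.items():
        p=cloud(s).reshape(-1,3); d=p-np.array([*c,0])
        out[n]=p[(abs(d[:,0])<rx)&(abs(d[:,1])<ry)&(p[:,2]>zmin)]
    out["both"]=np.vstack(list(out.values())); return out
for name,c,rx,ry,zm,sdf,x0,z0,t in [
  ("blank",(.462,-.335),.065,.045,.012,blank_sdf,(.462,-.335,3.2),0,0),
  ("bar",(.46,.334),.165,.05,.012,bar_sdf,(.46,.334,0.08),0,0),
  ("board",(.532,.002),.16,.18,.035,board_sdf,(.532,.002,3.2),.08,np.pi/6)]:
    for n,p in sel(c,rx,ry,zm).items():
        q,e=fit(p,sdf,x0,z0,t); print(name,n,len(p),np.round(q,4),"med",round(e,4), end=" ")
        if name!="board":
            rc=cv2.minAreaRect((p[:,:2]*1e3).astype(np.float32)); print(np.round(rc[0],1),np.round(rc[1],1),round(rc[2],1),np.round(np.percentile(p[:,2],[10,50,90]),4))
        else:
            m=rot(q[2],t).inv().apply(p-np.array([q[0],q[1],.08+q[3]]))
            k=(abs(m[:,1])<.09)&(abs(m[:,0])<.07)
            print("face z",np.round(np.percentile(m[k,2],[10,50,90]),4))
E
python3 est.py
```

```text
blank top 538 [ 4.5290e-01 -3.3660e-01  2.9199e+00 -5.0000e-04] med 0.0025 [ 455.  -337.1] [57.9 97.8] 78.2 [0.0161 0.0208 0.0264]
blank scene 703 [ 4.5350e-01 -3.3520e-01  2.9234e+00 -8.0000e-04] med 0.001 [ 455.7 -335.8] [ 55.8 101.7] 78.9 [0.0186 0.021  0.0228]
blank both 1241 [ 4.5330e-01 -3.3600e-01  2.9217e+00 -7.0000e-04] med 0.0013 [ 455.4 -337.1] [ 58.5 101.6] 78.7 [0.017  0.021  0.0243]
bar top 1095 [ 0.46    0.3378  0.1244 -0.0007] med 0.0023 [461.7 336.8] [278.8  43.3] 5.9 [0.0207 0.0266 0.0321]
bar scene 922 [0.4605 0.3401 0.1233 0.    ] med 0.0011 [461.5 339.2] [283.8  43.8] 6.9 [0.0162 0.0268 0.0294]
bar both 2017 [ 4.606e-01  3.394e-01  1.237e-01 -3.000e-04] med 0.0016 [461.8 336.9] [283.5  46.7] 7.4 [0.0192 0.0267 0.0308]
board top 4966 [ 5.3910e-01  3.0000e-03  3.2366e+00 -6.0000e-04] med 0.0019 face z [-0.0042 -0.0001  0.0039]
board scene 7127 [ 5.3790e-01  4.7000e-03  3.2362e+00 -4.0000e-04] med 0.001 face z [-0.0023 -0.0001  0.0022]
board both 12093 [ 5.3850e-01  4.6000e-03  3.2363e+00 -6.0000e-04] med 0.0013 face z [-0.003  -0.0001  0.0029]
```

```bash
cat > plan.py <<'E'
from fit import *
BR=rot(3.2363,np.pi/6); BP=np.array([.5385,.004,.0797])
KR=rot(2.922,0); KP=np.array([.4542,-.3362,0])
AR=rot(.1237,0); AP=np.array([.4608,.3385,0])
FL=R.from_euler("x",np.pi)
def onboard(x,y,z): return BP+BR.apply(np.array([x,y,z])/1e3)
def rv(Rm): return Rm.as_rotvec()
E
python3 - <<'E'
from plan import *
def show(n,p,o):
    q=r.ik(list(p),list(rv(o))); print(n,np.round(p,3),None if q is None else np.round(q,2))
for h in (0,np.pi):
    H=FL*R.from_euler("z",h)
    show("blank up",KP+[0,0,.15],KR*H); show("blank",KP+[0,0,.002],KR*H)
    show("place up",onboard(-26,0,80),BR*H); show("place",onboard(-31,0,2),BR*H)
    for g in (1,-1):
        A2=BR*R.from_euler("z",g*np.pi/2)
        show(f"bar up{g}",AP+[0,0,.3],AR*H); show("bar",AP+[0,0,.003],AR*H)
        show("barplace up",onboard(-20,0,120),A2*H); show("barplace",onboard(-20,0,33),A2*H)
E
```

```text
blank up [ 0.454 -0.336  0.15 ] [-0.78  0.37 -0.12  1.09  0.   -0.56]
blank [ 0.454 -0.336  0.002] [-0.78  0.5  -0.35  0.72  0.   -0.56]
place up [0.601 0.01  0.136] [-0.08  0.85  0.61  1.85 -0.09 -0.15]
place [0.566 0.007 0.066] [-0.09  0.81  0.33  1.61 -0.09 -0.16]
bar up1 [0.461 0.338 0.3  ] [ 0.49  0.34  0.25  1.48  0.   -2.77]
bar [0.461 0.338 0.003] [ 0.49  0.5  -0.33  0.73  0.   -2.77]
barplace up [0.615 0.011 0.174] [-0.07  0.88  0.78  1.99 -0.08 -1.72]
barplace [0.572 0.007 0.098] [-0.08  0.8   0.4   1.69 -0.09 -1.73]
bar up-1 [0.461 0.338 0.3  ] [ 0.49  0.34  0.25  1.48  0.   -2.77]
bar [0.461 0.338 0.003] [ 0.49  0.5  -0.33  0.73  0.   -2.77]
barplace up [0.615 0.011 0.174] [-0.07  0.88  0.78  1.99 -0.08  1.42]
barplace [0.572 0.007 0.098] [-0.08  0.8   0.4   1.69 -0.09  1.41]
blank up [ 0.454 -0.336  0.15 ] [-0.78  0.37 -0.12  1.09  0.    2.58]
blank [ 0.454 -0.336  0.002] [-0.78  0.5  -0.35  0.72  0.    2.58]
place up [0.601 0.01  0.136] [-0.08  0.85  0.61  1.85 -0.09  2.99]
place [0.566 0.007 0.066] [-0.09  0.81  0.33  1.61 -0.09  2.98]
bar up1 [0.461 0.338 0.3  ] [0.49 0.34 0.25 1.48 0.   0.37]
bar [0.461 0.338 0.003] [ 0.49  0.5  -0.33  0.73  0.    0.37]
barplace up [0.615 0.011 0.174] [-0.07  0.88  0.78  1.99 -0.08  1.42]
barplace [0.572 0.007 0.098] [-0.08  0.8   0.4   1.69 -0.09  1.41]
bar up-1 [0.461 0.338 0.3  ] [0.49 0.34 0.25 1.48 0.   0.37]
bar [0.461 0.338 0.003] [ 0.49  0.5  -0.33  0.73  0.    0.37]
barplace up [0.615 0.011 0.174] [-0.07  0.88  0.78  1.99 -0.08 -1.72]
barplace [0.572 0.007 0.098] [-0.08  0.8   0.4   1.69 -0.09 -1.73]
```

Run:
```python
from plan import *
o=rv(KR*FL)
r.reach(list(KP+[0,0,.15]),list(o))
print("hit",r.move_l(list(KP+[0,0,.002]),v=.15,force_limit=8))
r.gripper_to(0.0,30)
print("w",r.current_gripper_width(),r.current_finger_force(),r.current_eef_pos())
r.move_l(list(KP+[0,0,.22]),v=.2)
print("w",r.current_gripper_width(),r.current_finger_force(),r.current_time_s())
s=r.snapshot("scene"); cv2.imwrite("pics/grip.png",cv2.resize(s["color"][100:360,60:360,::-1],(750,650))[:600])
```

```text
hit False
w 0.6465030268848588 31.353403329849243 [ 0.45447417 -0.33651384  0.00269872]
w 0.6414427345056544 31.97818636894226 6.7417
```

View pics/grip.png

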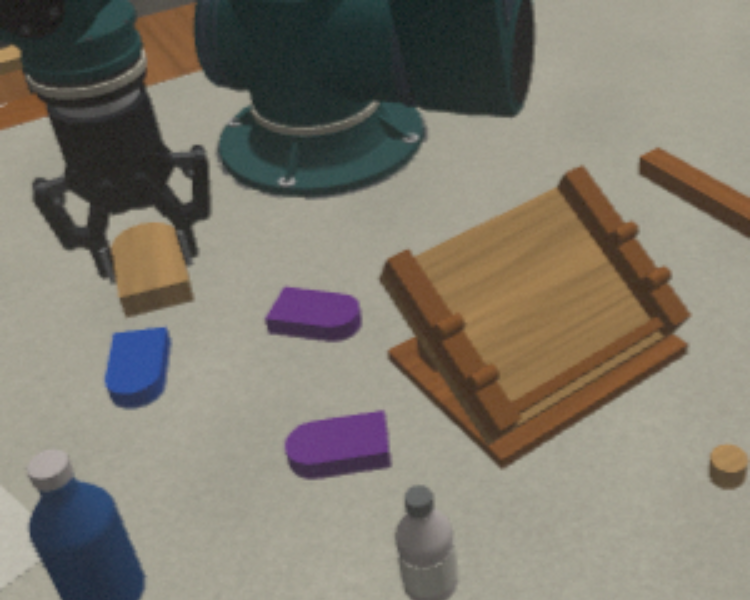

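The blank is held across its width. In the crop it is at about (150, 265) with its straight end away from the robot. I check its pose in the hand before placing it.

```bash
cat > held.py <<'E'
from plan import *
def held(sdf,Rn,tn,shots=3,Rmax=.09,zmin=-.004):
    """fit object pose in the tool frame; Rn,tn nominal object-in-tool; returns translation (mm) and small rotation (deg) about object axes"""
    pts=[]
    Tp=np.array(r.current_eef_pos()); TR=R.from_rotvec(r.current_tcp_rot())
    for n in ["scene","top"]:
        for _ in range(shots):
            s=r.snapshot(n); P=cloud(s).reshape(-1,3); C=s["color"].reshape(-1,3).astype(int)
            k=(C[:,0]-C[:,2]>30)&~np.isnan(P[:,0]); p=(Rn.inv()*TR.inv()).apply(P[k]-Tp)-Rn.inv().apply(tn)
            pts.append(p[sdf(p)<.012])
    p=np.vstack(pts)
    f=lambda q: sdf(R.from_rotvec(q[3:]).inv().apply(p-q[:3]))
    q=least_squares(f,np.zeros(6),loss="soft_l1",f_scale=.002,x_scale=[.01]*3+[.1]*3).x
    return len(p),np.round(q[:3]*1e3,1),np.round(np.degrees(q[3:]),1),round(np.median(abs(f(q))),4)
E
python3 - <<'E'
from held import *
# object in tool: FL^-1 ; object origin 2.7 mm below... origin at tool z=+? 
print(held(blank_sdf,FL.inv(),np.array([0,0,.0027])))
E
```

```text
(2815, array([ 0.7, -0.7, -0.6]), array([-0.3,  0.1,  0.8]), np.float64(0.0008))
```

Run:
```python
from plan import *
o=rv(BR*FL); P=lambda x,z:list(onboard(x,0.7,z))
r.reach(P(-26,130),list(o))
r.move_l(P(-26,15),v=.12)
print("down",r.move_l(P(-26,1.5),v=.02,force_limit=4), (BR.inv().apply(np.array(r.current_eef_pos())-BP)*1e3).round(1), r.current_ft_force())
print("slide",r.move_l(list(onboard(-33,.7,(BR.inv().apply(np.array(r.current_eef_pos())-BP)*1e3)[2])),v=.02,force_limit=6), (BR.inv().apply(np.array(r.current_eef_pos())-BP)*1e3).round(1), r.current_ft_force())
print(r.current_time_s())
s=r.snapshot("scene"); cv2.imwrite("pics/place.png",cv2.resize(s["color"][120:300,180:360,::-1],(600,600)))
```

```text
down True [-26.    0.6   2.6] [2.54795399 1.1343739  6.65262709]
slide True [-30.5   0.4   2.6] [0.39981235 0.80598916 7.49275429]
10.575
```

View pics/place.png

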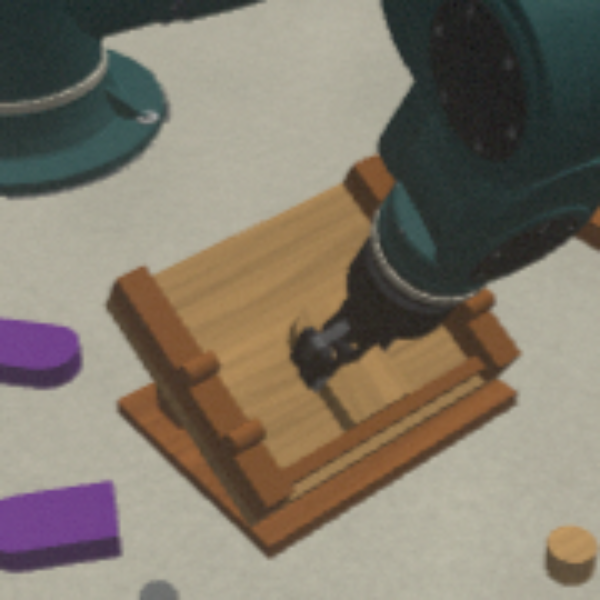

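The blank sits on the board with its straight end at the ledge, around (370, 410) in the crop. Now I release it, retract and measure.

```bash
cat > onb.py <<'E'
from plan import *
def measure(sdf,Rn,tn,shots=3,band=.008,zlo=.004):
    p=[]
    for n in ["scene","top"]:
        for _ in range(shots):
            s=r.snapshot(n); P=cloud(s).reshape(-1,3); P=P[~np.isnan(P[:,0])]
            b=BR.inv().apply(P-BP); q=Rn.inv().apply(b-tn)
            k=(sdf(q)<band)&(b[:,2]>zlo)&~((b[:,0]<-.078)&(b[:,2]<.018)); p.append(q[k])
    p=np.vstack(p)
    f=lambda q: sdf(R.from_rotvec(q[3:]).inv().apply(p-q[:3]))
    q=least_squares(f,np.zeros(6),loss="soft_l1",f_scale=.002,x_scale=[.01]*3+[.1]*3).x
    return len(p),np.round((Rn.apply(q[:3])+tn)*1e3,1),np.round(np.degrees(q[3:]),1)
E
python3 - <<'E'
from onb import *
r.gripper_to(0.9); r.wait(.2)
x=BR.inv().apply(np.array(r.current_eef_pos())-BP)*1e3
r.move_l(list(onboard(x[0],x[1],130)),v=.2)
r.reach(list(AP+[0,0,.2]),list(rv(AR*FL*R.from_euler("z",np.pi))))
print("blank on board",measure(blank_sdf,R.identity(),np.array([-.031,0,0]),band=.012,zlo=.010))
# refresh bar and board estimate? check bar held frame later
print(r.current_time_s())
E
```

```text
blank on board (3840, array([-31.9,  -1.5,  -0.3]), array([ 0.2, -0.2,  0.6]))
13.7917
```

The blank is placed well: end at x ≈ -81 mm, y ≈ -1.5 mm, and flat. Next, the bar.

Run:
```python
from held import *
H=FL*R.from_euler("z",np.pi)
print("hit",r.move_l(list(AP+[0,0,.004]),v=.12,force_limit=8))
r.gripper_to(0.0,50)
z=r.current_eef_pos()[2]; print("w",r.current_gripper_width(),r.current_finger_force(),z)
r.move_l(list(AP+[0,0,.28]),v=.2)
print("w",r.current_gripper_width(),r.current_time_s())
print(held(bar_sdf,H.inv(),np.array([0,0,z])))
```

```text
hit False
w 0.41003808509295725 50.83040177822113 0.004374857130276123
w 0.4082071243941765 17.5583
(5635, array([-0.3,  2. , -0.1]), array([-0.2,  0. , -0. ]), np.float64(0.0011))
```

Run:
```python
from onb import *
H=FL*R.from_euler("z",np.pi); A2=BR*R.from_euler("z",np.pi/2); o=rv(A2*H)
P=lambda z:list(onboard(-20,0,z))
loc=lambda:(BR.inv().apply(np.array(r.current_eef_pos())-BP)*1e3).round(1)
for z in (200,170,150):
    if r.ik(P(z),list(o)) is not None: break
print(z,loc()); r.reach(P(z),list(o))
r.move_l(P(85),v=.12)
print("pre",measure(bar_sdf,R.from_euler("z",np.pi/2),np.array([-.02,0,.085-.0044]),band=.012,zlo=.06), loc())
s=r.snapshot("scene"); cv2.imwrite("pics/bar.png",cv2.resize(s["color"][120:300,180:360,::-1],(600,600)))
print(r.current_time_s())
```

```text
150 [ 139.7 -340.3  150.3]Traceback (most recent call last):
  File "<stdin>", line 7, in <module>
bench.PlanningError: the arm cannot take that pose within its joint ranges
```

Run:
```python
from onb import *
H=FL*R.from_euler("z",np.pi); A2=BR*R.from_euler("z",np.pi/2); o=rv(A2*H)
P=lambda z:list(onboard(-20,0,z))
loc=lambda:(BR.inv().apply(np.array(r.current_eef_pos())-BP)*1e3).round(1)
z=next(z for z in (140,130,120) if r.ik(P(z),list(o)) is not None)
print(z); r.reach(P(z),list(o))
r.move_l(P(85),v=.12)
print("pre",measure(bar_sdf,R.from_euler("z",np.pi/2),np.array([-.02,0,.085-.0044]),band=.012,zlo=.06), loc())
s=r.snapshot("scene"); cv2.imwrite("pics/bar.png",cv2.resize(s["color"][120:300,180:360,::-1],(600,600)))
print(r.current_time_s(),r.current_gripper_width())
```

```text
140
pre (5284, array([-20.5,  -3.4,  81.4]), array([-0.2,  0. ,  0.3])) [-20.2   0.   85.3]
20.2333 0.4120455449914234
```

View pics/bar.png

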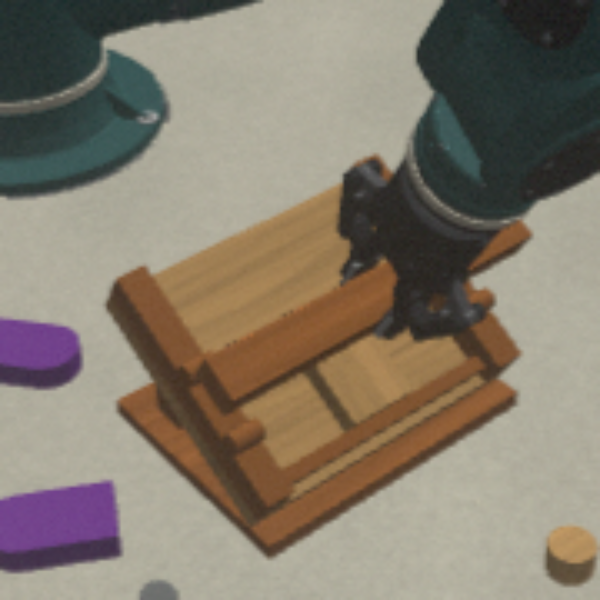

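The bar hovers square above the notches (ends near (220, 385) and (520, 235) in the crop). It is about 3 mm off sideways, so I correct that and lower it under force watch.

Run:
```python
from onb import *
P=lambda z:list(onboard(-19.6,2.5,z))
loc=lambda:(BR.inv().apply(np.array(r.current_eef_pos())-BP)*1e3).round(1)
r.move_l(P(58),v=.08)
print("down",r.move_l(P(32),v=.025,force_limit=5),loc(),BR.inv().apply(r.current_ft_force()).round(1))
print("bar",measure(bar_sdf,R.from_euler("z",np.pi/2),np.array([-.02,0,.03]),band=.010,zlo=.048))
print(r.current_time_s())
```

```text
down True [-19.6   2.5  34.3] [ 1.1 -1.1  7.9]
bar (4081, array([-20. ,  -0.4,  29.8]), array([-0.1,  0.1,  0.1]))
21.9083
```

Run:
```python
from onb import *
r.gripper_to(0.85); r.wait(.2)
r.move_l(list(onboard(-19.6,2.5,135)),v=.15)
r.reach([.177,.494,.25],[5.38866006e-01,3.09502033,0])
print("bar",measure(bar_sdf,R.from_euler("z",np.pi/2),np.array([-.02,0,.03]),band=.010,zlo=.048))
print("blank",measure(blank_sdf,R.identity(),np.array([-.031,0,0]),band=.012,zlo=.010))
s=r.snapshot("scene"); cv2.imwrite("pics/end.png",cv2.resize(s["color"][120:300,180:360,::-1],(600,600)))
print(r.current_time_s())
```

```text
bar (7758, array([-23.4,  -0.3,  29.7]), array([-0.3,  0. , -0. ]))
blank (2033, array([-31.8,  -1.1,  -0.1]), array([ 0.3, -0.2,  1.8]))
26.4083
```

View pics/end.png

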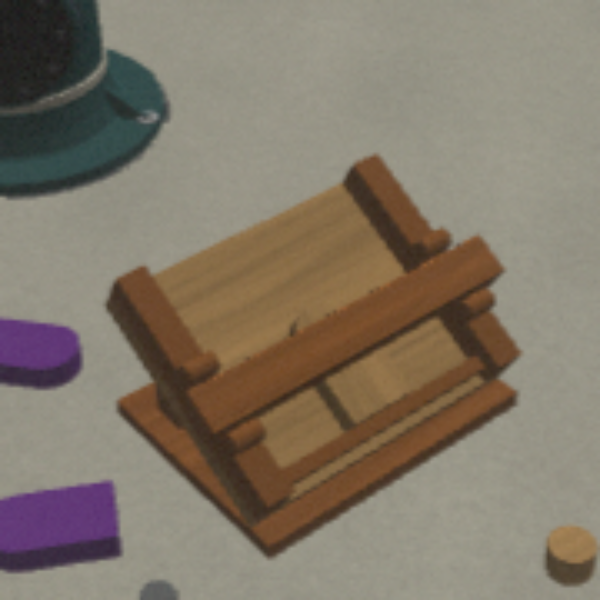

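The bar has slid onto the lower cheeks (x ≈ -23.4 mm, within limits). It is seated flat with even overhang, and the blank is still at the ledge.

```bash
python3 -c "
from bench import r
print(r.sign_off())"
```

```text
the job is handed in; nothing more can be done
None
```

The job is handed in at about 26 s of the 59 s allowed (no verdict was returned): by camera, the blank lies flat against the ledge about 1 mm off centre, and the keeper bar is seated in both notches, about 3.5 mm downslope of notch centre and even side to side.

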